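# Tip the small spanner out of its flush holder

## Task

Two spanners lie flush in tip-up wooden holders. Press down one end of the smaller spanner so that its other end tips up out of the holder, then take it by the raised end and lay it flat on the floor of the pulp tray, beside the bolt that it fits. Leave the larger spanner lying in its holder.

Things in the scene. Friction and masses are not known exactly. Their poses are not given: they have to be found in the camera images.
- small_spanner: The smaller steel combination spanner, 164 long (y), 8 thick (z up), 27 wide (x) at the jaw (-y), 22 at the ring (+y). Origin: centre of its underside. It starts flush in the small holder, too close to the walls for fingers. Pressed about 60 mm from its middle, at either end, its other end tips up and stays: the pressed top is then 19 mm below the block's top, the raised underside 65 mm out is 12 mm above it.
- small_holder: The shorter of two fixed plywood blocks, 198 (y) x 80 (x) x 46 mm; origin: centre of its underside. Its pocket, 174 x 40 mm, has a see-saw seat (36 wide within 40 mm of mid-length, 12 beyond) pivoting about x at mid-length, 34 mm up. 3 N at an end tips seat and spanner up to 0.32 rad either way; it stays there. Press with shut fingers, under 36 mm across the pocket.
- large_spanner: The larger steel combination spanner, 227 mm long (y), 40 mm wide (x), 8 mm thick, origin at the centre of its underside; it lies flush in the longer holder block (260 x 92 x 46 mm) and is to stay there. The two holders lie side by side, in either order.
- tray: Shallow moulded pulp tray, fixed, open on top; origin at its underside. Flat floor 4 mm up, x -62 to 53, y -96 to 124 mm; rims to 32 mm high round it, within x +-100, y +-160. A hex bolt 94 mm long, 17 high, lies along y on the floor within x -60 to -30, y -50 to 65 mm; the rest is clear for the spanner, lengthwise along y.

How it is judged:
On the way:
1. the small spanner is tipped up (by more than 8 degrees) in its holder, its middle still over the pocket (angle between small_spanner's own z axis and vertical between 0.14 and 0.45 rad and horizontal distance between small_spanner and small_holder below 0.02 m and height (world z) of small_spanner below 0.05 m), for 0.2 s.
At the end, for the whole second after the job is handed in: The small spanner lies flat (within 7 degrees, either face up) and at rest on the floor of the pulp tray: its middle is over the tray's floor and less than 18 mm above the tray's underside. The large spanner is within 20 mm of where it started (x of small_spanner in the frame of tray between -0.06 and 0.053 m and y of small_spanner in the frame of tray between -0.09 and 0.12 m and z of small_spanner in the frame of tray between -0.005 and 0.018 m and angle between the z axis of small_spanner and the z axis of tray, either way round below 0.12 rad and linear speed of small_spanner below 0.03 m/s and distance of large_spanner from where it was at the start of the episode below 0.02 m); the robot touches nothing.
It fails at once if the large spanner is lifted or pushed out of its place (moved over 30 mm) (distance of large_spanner from where it was at the start of the episode above 0.03 m).
It also fails if it takes over 48 s, if anything falls off the work surface, if the arm or the gripper's body presses on something with over 40 N, if the wrist force passes 120 N, or if a joint passes its speed limit or range.

## Robot

A 6-joint arm with a two-finger parallel gripper is mounted at the origin on a cart in front of the work surface, level with it; the furniture and walls round the work are solid. World frame = base frame: x ahead of the robot, y to its left, z up, the work surface at z = 0. Lengths are in m, angles in rad, forces in N, time in s.
With the tool pointing down it reaches from about 0.375 to 0.75 m from the base axis. Payload 9 kg.
Tool frame: the origin (TCP) lies between the finger pads; the fingertips stand 25 mm ahead of it and the grasp point (between the pads) lies 6 mm ahead of it; z points along the fingers, y is the line along which they close (so a half turn about z gives the same grasp; the last joint's range is limited). The gripper opens to 85 mm and grips with 20 to 120 N. Pads are 22 mm wide; open, the fingers measure 114 mm over their backs; the gripper's body (76 mm by 85 mm) begins 54 mm behind the grasp point. The pads swing forward as they close: fully open they stand 13 mm farther back than shut.
Start: joints at [1.109, 0.104, 0.097, 1.564, 0, 1.353], TCP at [0.145, 0.582, 0.256] pointing down, gripper open.
Joint ranges: [-2.99, 2.99], [-0.84, 1.86], [-1.1, 1.16], [-1.84, 2.11], [-1.51, 1.56], [-3.14, 3.14]. Speed limits (rad/s): [2.22, 2.22, 2.57, 3.14, 3.14, 3.14].

## Interface

Orientations are given as a rotation vector (axis times angle).
In Python, from rig import env, viewer gives the robot as it stands.
- The arm moves only by the tool carry_out, never from a script. Its argument "moves" is a list of rows, each a list of 7 numbers: the shift along the world's x, y, z in mm, then the turn, a rotation vector about the world's x, y, z in rad, then the finger opening in mm, from 0 to 85.4. A call has 1 to 20 rows; each row shifts and turns the commanded pose from where the row before left it; what a row does not reach is not made up. A row lasts 1/12 s, in which the tool goes at most 41.7 mm and 7.16 degrees, less where a joint would pass 70% of its speed; a pose out of reach is approached as far as the arm can. A call is refused whole if a number of a shift passes 41.7 or a number of a turn 0.125, either way. A call with a gripper value outside its range is refused whole. The fingers move at their own pace and stop on an object; the grip force is fixed at half the most. Time passes only in rows, so rows that do not move let the fingers close. It gives the time, the measured TCP pose, the force, the opening and the grip force at its end, in the units of the state.
- env.state(): the state, without advancing time (a new reading comes with each control period).
- viewer.capture(name): name is "scene" or "top" or "wrist"; returns a dict with "frame" (400x640x3 uint8, red, green, blue), "mtx" (3x3 intrinsics, pixels), "rvec" (rotation vector, rad) and "tvec" (3), from world to camera coordinates, as OpenCV has them. Camera axes: x right, y down, z forward; pixel columns grow to the right and rows downward; lengths in m; the calibration is good to about 2 mm. A picture is of the moment at which its call begins. There is no depth.
- env.sign_off(): hands the job in; it is judged then, once.
The state is a dict: "clock": time; "qpos": joint angles; "qd": joint speeds; "joint_torque": joint torques, N m; "eef_pos": TCP position; "eef_rot": TCP orientation; "ft_force": force on the tool from outside, world axes, zero at the start; "moment": the same for the moment, N m; "gripper_width": finger opening in m; "grasp_force": force on a finger pad.
Only numpy, scipy, OpenCV 4.12 (cv2) and the standard library are available. Lean on these libraries where they do the work, as an engineer would, in place of code of your own. Each camera call takes 0.05 s, during which the arm holds its last target. There are 200 camera calls.

## Working session

There is one attempt and no reset: what is moved stays moved. The work goes in short steps, Python scripts to look and compute and a tool call to move; the robot and the scene stay as the last step left them, time stands still between calls to the robot, and variables do not carry over. Pictures are saved under pics/ and viewed, at most 10 in all, crops included, and the job is handed in when it is done.

Besides the shell and the picture viewer there is one more tool, called after "Emit:" as a command line: name --pt "numbers of a row" for each row, then --argument value for the rest. carry_out: Moves the arm, as the interface text tells. Its arguments: {"type":"object","properties":{"moves":{"type":"array"}},"required":["moves"]}

```bash
mkdir -p pics && cat > h.py <<'E'
import numpy as np, cv2
from rig import env, viewer
def cap(name,fn):
    c=viewer.capture(name); cv2.imwrite('pics/'+fn,c['frame'][:,:,::-1]); 
    np.savez('pics/'+fn+'.npz',**{k:np.array(c[k]) for k in('mtx','rvec','tvec')}); return c
def w(fn,uv,z):
    c=np.load('pics/'+fn+'.npz'); R=cv2.Rodrigues(c['rvec'].astype(float))[0]; t=c['tvec'].reshape(3)
    o=-R.T@t; d=R.T@np.linalg.inv(c['mtx'])@np.array([uv[0],uv[1],1.]); return o+d*(z-o[2])/d[2]
E
python3 - <<'E'
from h import *
cap('top','top1.png'); cap('scene','scene1.png')
s=env.state(); print(s['clock'],s['eef_pos'],s['eef_rot'],s['ft_force'],s['gripper_width'])
E
```

```text
0.1 [0.144719   0.58201029 0.25559135] [-3.81967296e-01 -3.11791350e+00  1.79869891e-03] [-0.08235915  0.01719758  0.55187959] 0.0853978374336389
```

View pics/top1.png

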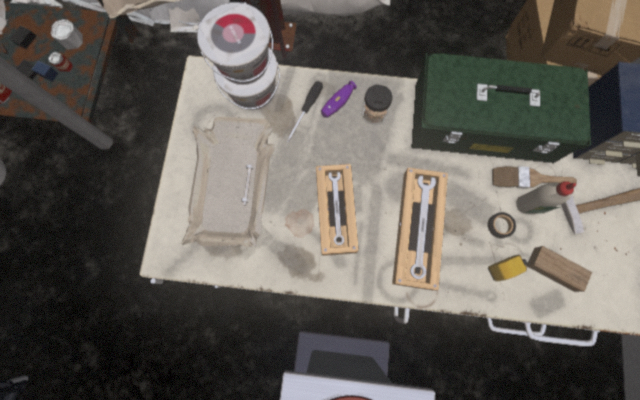

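View pics/scene1.png

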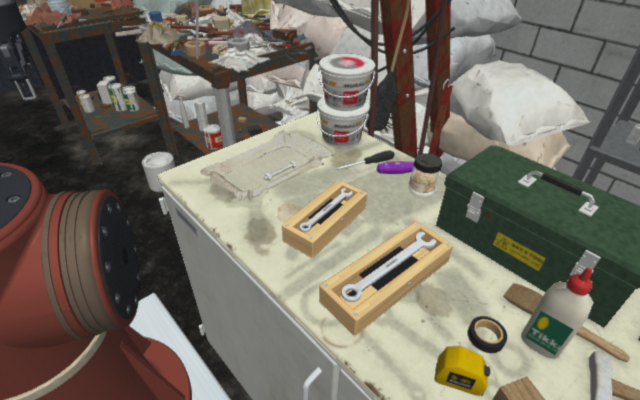

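The top view shows the small holder with corners about (317,167), (351,165), (357,252), (321,254). Its spanner jaw is at (335,176) and its ring at (339,240). The tray is at (190–272, 118–245), with the bolt at (248,167)–(244,205). The larger holder is to the right, at (400–447, 169–290).

```bash
python3 - <<'E'
from h import *
f='top1.png'
for n,uv,z in [('sh',(317,167),.046),('sh',(351,165),.046),('sh',(357,252),.046),('sh',(321,254),.046),('jaw',(335,172),.046),('ring',(339,245),.046),('bolt',(249,166),.012),('bolt',(244,205),.012),
 ('tr',(207,118),.03),('tr',(272,122),.03),('tr',(257,243),.03),('tr',(190,241),.03),('lh',(403,169),.046),('lh',(447,172),.046),('lh',(434,290),.046),('lh',(395,286),.046)]:
  print(n,uv,w(f,uv,z).round(3))
i=cv2.imread('pics/top1.png'); 
a=cv2.resize(i[100:265,180:365],None,fx=4,fy=3.6,interpolation=cv2.INTER_CUBIC) 
a=cv2.resize(i[110:260,180:365],None,fx=4,fy=4,interpolation=cv2.INTER_CUBIC); cv2.imwrite('pics/crop1.png',a)
print(env.state()['qpos'])
E
```

```text
sh (317, 167) [0.593 0.14  0.046]
sh (351, 165) [0.607 0.065 0.046]
sh (357, 252) [0.414 0.032 0.046]
sh (321, 254) [0.401 0.108 0.046]
jaw (335, 172) [0.586 0.099 0.046]
ring (339, 245) [0.424 0.072 0.046]
bolt (249, 166) [0.588 0.301 0.012]
bolt (244, 205) [0.494 0.297 0.012]
tr (207, 118) [0.689 0.415 0.03 ]
tr (272, 122) [0.697 0.26  0.03 ]
tr (257, 243) [0.41  0.251 0.03 ]
tr (190, 241) [0.397 0.398 0.03 ]
lh (403, 169) [ 0.611 -0.053  0.046]
lh (447, 172) [ 0.615 -0.151  0.046]
lh (434, 290) [ 0.354 -0.136  0.046]
lh (395, 286) [ 0.353 -0.054  0.046]
[ 1.10928678e+00  1.04658403e-01  9.65512320e-02  1.56389185e+00
 -3.36873905e-05  1.35308668e+00]
```

View pics/crop1.png

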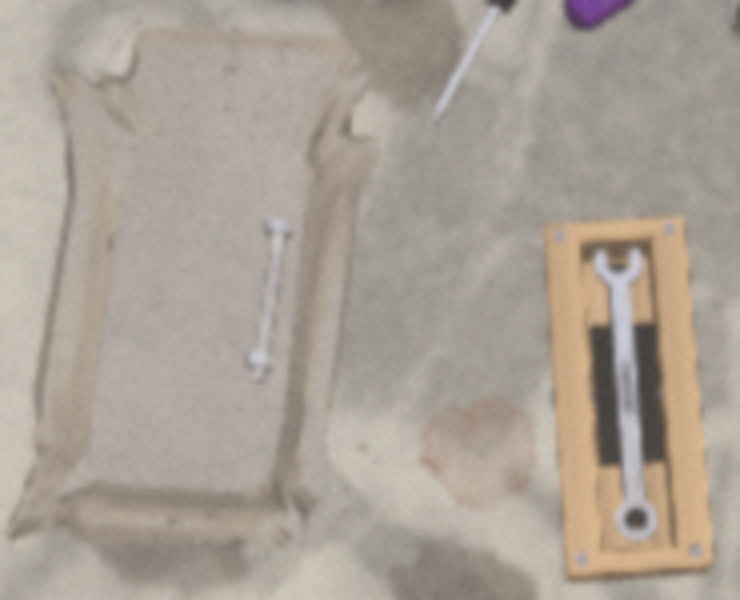

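The crop confirms it. The jaw head is far from the robot at crop (618,265) and the ring is near at (636,518). The bolt lies along the tray's right side, and the floor left of it is clear. I'll press the near ring end and take the raised jaw end.

Emit:
carry_out --pt "20 -33.7 -6 0 0 0.0275 0" --pt "20 -33.7 -6 0 0 0.0275 0" --pt "20 -33.7 -6 0 0 0.0275 0" --pt "20 -33.7 -6 0 0 0.0275 0" --pt "20 -33.7 -6 0 0 0.0275 0" --pt "20 -33.7 -6 0 0 0.0275 0" --pt "20 -33.7 -6 0 0 0.0275 0" --pt "20 -33.7 -6 0 0 0.0275 0" --pt "20 -33.7 -6 0 0 0.0275 0" --pt "20 -33.7 -6 0 0 0.0275 0" --pt "20 -33.7 -6 0 0 0.0275 0" --pt "20 -33.7 -6 0 0 0.0275 0" --pt "20 -33.7 -6 0 0 0.0275 0" --pt "20 -33.7 -6 0 0 0.0275 0" --pt "20 -33.7 -6 0 0 0.0275 0" --pt "0 0 0 0 0 0 0" --pt "0 0 0 0 0 0 0"

```text
clock: 1.52
eef_pos: [0.4449, 0.0751, 0.1655]
eef_rot: [0.259, -3.129, -0.001]
ft_force: [-1.4, 0.8, -0.0]
gripper_width: 0.0001
grasp_force: 0.0
```

```bash
python3 - <<'E'
from h import *
c=cap('wrist','wr1.png'); print(env.state()['qpos'])
for p in [(.504,.086,.046),(.445,.076,.046),(.563,.096,.046)]:
  print(cv2.projectPoints(np.array([p]),np.array(c['rvec']),np.array(c['tvec']),np.array(c['mtx']),None)[0].ravel())
E
```

```text
[-1.21710225e-01 -3.60836298e-01 -4.95515036e-01  1.43748349e+00
  3.33226171e-04 -2.88241938e-01]
[326.03343796 277.69823313]
[325.99303027 203.05563803]
[326.06878549 342.99352202]
```

View pics/wr1.png

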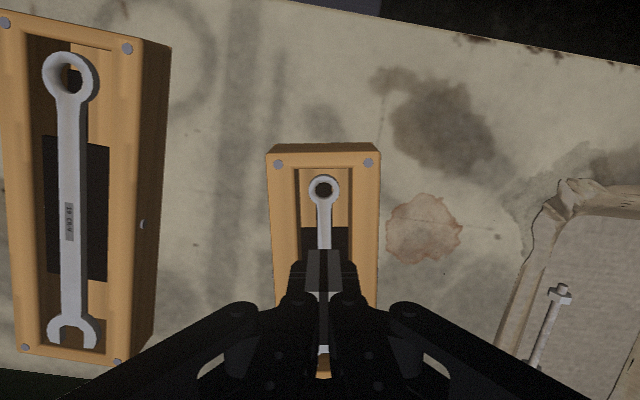

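The wrist view shows the ring at (324,190), the near holder corners at (267,156) and (380,152), and closed fingers in line with the pocket.

```bash
python3 - <<'E'
from h import *
for n,uv in [('ring',(324,190)),('c1',(267,156)),('c2',(380,152)),('shank',(324,245)),('jawend?',(323,345))]: print(n,w('wr1.png',uv,.046).round(4))
print(w('wr1.png',(560,288),.02),w('wr1.png',(532,362),.012))
E
```

```text
ring [0.4357 0.073  0.046 ]
c1 [0.4183 0.0306 0.046 ]
c2 [0.4029 0.1062 0.046 ]
shank [0.4774 0.08   0.046 ]
jawend? [0.5654 0.0939 0.046 ]
[0.49544345 0.28753299 0.02      ] [0.57967287 0.29718246 0.012     ]
```

Emit:
carry_out --pt "0.5 0 -30 0 0 0 0" --pt "0.5 0 -30 0 0 0 0" --pt "0.5 0 -18 0 0 0 0" --pt "0 0 -6 0 0 0 0" --pt "0 0 -4 0 0 0 0" --pt "0 0 -4 0 0 0 0" --pt "0 0 -4 0 0 0 0" --pt "0 0 -4 0 0 0 0" --pt "0 0 -3 0 0 0 0" --pt "0 0 -3 0 0 0 0" --pt "0 0 -2 0 0 0 0" --pt "0 0 0 0 0 0 0" --pt "0 0 0 0 0 0 0"

```text
clock: 2.65
eef_pos: [0.4465, 0.0767, 0.0583]
eef_rot: [-0.264, 3.13, 0.0]
ft_force: [-0.2, -0.3, -0.8]
gripper_width: -0.0001
grasp_force: 0.0
```

```bash
python3 - <<'E'
from h import *
cap('scene','scene2.png')
i=cv2.imread('pics/scene2.png')[150:300,240:420]; cv2.imwrite('pics/sc2.png',cv2.resize(i,None,fx=4,fy=4,interpolation=cv2.INTER_CUBIC))
E
```

```text
(no output)
```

View pics/sc2.png

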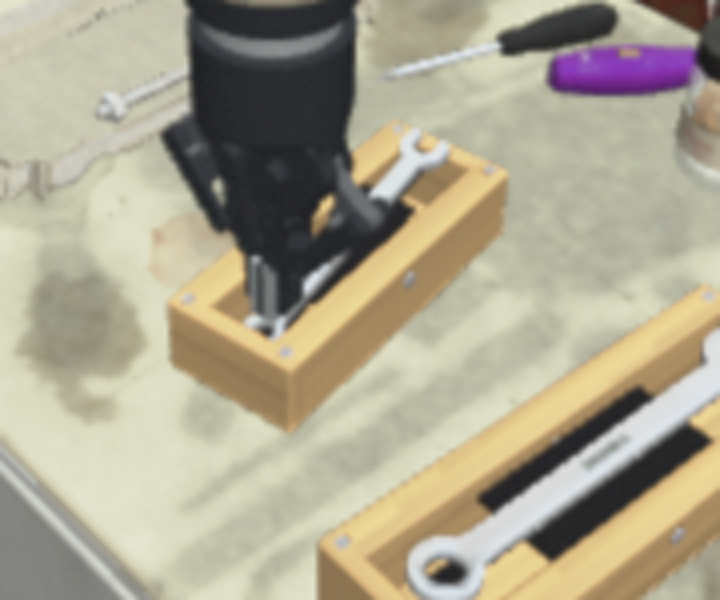

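The crop shows the ring pressed down and the jaw end already rising, at (420,150). I'll press a little farther until the see-saw reaches its stop.

Emit:
carry_out --pt "0 0 -1.5 0 0 0 0" --pt "0 0 -1.5 0 0 0 0" --pt "0 0 -1 0 0 0 0" --pt "0 0 0 0 0 0 0" --pt "0 0 0 0 0 0 0"

```text
clock: 3.12
eef_pos: [0.4464, 0.0768, 0.0543]
eef_rot: [-0.265, 3.13, 0.0]
ft_force: [0.4, 0.7, 0.3]
gripper_width: -0.0002
grasp_force: 0.5
```

Emit:
carry_out --pt "0 0 -1 0 0 0 0" --pt "0 0 -1 0 0 0 0" --pt "0 0 0 0 0 0 0" --pt "0 0 0 0 0 0 0"

```text
clock: 3.45
eef_pos: [0.4466, 0.0768, 0.0531]
eef_rot: [-0.265, 3.13, -0.0]
ft_force: [-3.7, 0.4, 10.7]
gripper_width: -0.0002
grasp_force: 5.2
```

The force reached 10.7 N, so the seat is at its stop. Next I'll retract, tilt the tool square to the raised jaw, and look.

Emit:
carry_out --pt "0 0 10 0 0 0 0" --pt "0 0 30 0 0 0 0" --pt "0 0 40 0 0 0 0" --pt "20 3 0 0 0 0 48" --pt "27 4 0 0.0134 -0.0789 0 48" --pt "27 4 -4 0.0134 -0.0789 0 48" --pt "27.5 4 -6 0.0134 -0.0789 0 48" --pt "0 0 -6 0.0132 -0.0788 0 48" --pt "0 0 0 0 0 0 48" --pt "0 0 0 0 0 0 48"

```text
clock: 4.28
eef_pos: [0.546, 0.0918, 0.1153]
eef_rot: [-0.238, 2.816, 0.038]
ft_force: [0.3, 0.1, -0.7]
gripper_width: 0.0477
grasp_force: 0.0
```

```bash
python3 - <<'E'
from h import *
c=cap('wrist','wr2.png'); s=env.state()
R=cv2.Rodrigues(np.array(s['eef_rot'],float))[0]; print(s['eef_pos'],R.round(3).tolist())
for p in [(.5653,.095,.0624),(.5808,.0977,.0676)]:
  print(cv2.projectPoints(np.array([p]),np.array(c['rvec']),np.array(c['tvec']),np.array(c['mtx']),None)[0].ravel())
cap('scene','scene3.png')
i=cv2.imread('pics/scene3.png')[140:290,240:420]; a=cv2.resize(i,(480,400),interpolation=cv2.INTER_CUBIC)
b=cv2.imread('pics/wr2.png')[150:400,200:440]; b=cv2.resize(b,(320,333)); b=cv2.copyMakeBorder(b,0,67,0,0,cv2.BORDER_CONSTANT)
cv2.imwrite('pics/m3.png',np.hstack([a,b]))
E
```

```text
[0.54770993 0.09159913 0.11731734] [[-0.936, -0.168, 0.309], [-0.159, 0.986, 0.052], [-0.314, -0.001, -0.95]]
[324.8095328  241.98792037]
[324.86226046 269.42872023]
```

View pics/m3.png

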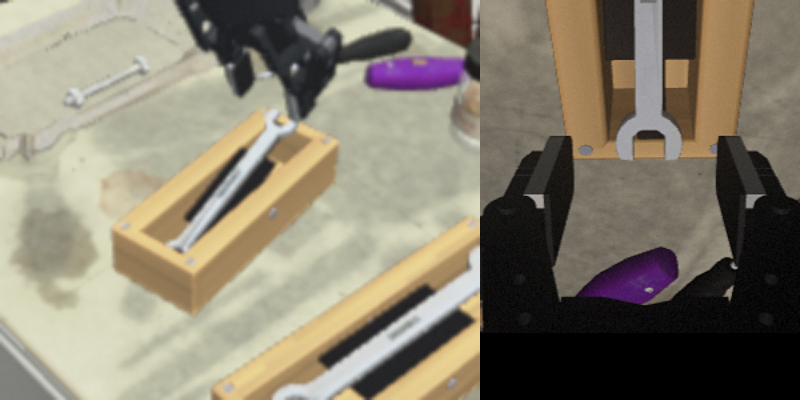

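The see-saw stayed tipped. In the wrist view the jaw is centred at about pixel (327,247), against a predicted (325,242), so a lateral correction of about 1 mm is enough. I'll descend along the tool axis and grip.

Emit:
carry_out --pt "3 1 -10 0 0 0 48" --pt "3 1 -10 0 0 0 48" --pt "3 1 -9 0 0 0 48" --pt "2 0.5 -6 0 0 0 48" --pt "1 0 -4 0 0 0 48" --pt "0 0 0 0 0 0 48" --pt "0 0 0 0 0 0 20" --pt "0 0 0 0 0 0 20" --pt "0 0 0 0 0 0 10" --pt "0 0 0 0 0 0 10" --pt "0 0 0 0 0 0 10" --pt "0 0 0 0 0 0 10"

```text
clock: 5.38
eef_pos: [0.5601, 0.0953, 0.0777]
eef_rot: [-0.238, 2.812, 0.038]
ft_force: [-1.0, -0.7, 1.2]
gripper_width: 0.025
grasp_force: 59.0
```

Held at 25 mm opening with 59 N. I'll lift 100 mm and check.

Emit:
carry_out --pt "0 0 5 0 0 0 10" --pt "0 0 10 0 0 0 10" --pt "0 0 15 0 0 0 10" --pt "0 0 20 0 0 0 10" --pt "0 0 20 0 0 0 10" --pt "0 0 20 0 0 0 10" --pt "0 0 10 0 0 0 10" --pt "0 0 0 0 0 0 10" --pt "0 0 0 0 0 0 10"

```text
clock: 6.13
eef_pos: [0.5601, 0.0953, 0.1777]
eef_rot: [-0.238, 2.812, 0.038]
ft_force: [-0.1, 0.6, -1.5]
gripper_width: 0.0251
grasp_force: 58.9
```

```bash
python3 - <<'E'
from h import *
c=cap('wrist','wr4.png'); s=env.state(); print(s['eef_pos'],s['gripper_width'])
cap('scene','scene4.png')
i=cv2.imread('pics/scene4.png')[90:240,240:420]; a=cv2.resize(i,(480,400),interpolation=cv2.INTER_CUBIC)
b=cv2.imread('pics/wr4.png')[100:400,200:440]; b=cv2.resize(b,(320,400))
cv2.imwrite('pics/m4.png',np.hstack([a,b]))
E
```

```text
[0.55947989 0.09530922 0.17646146] 0.025108484823309393
```

View pics/m4.png

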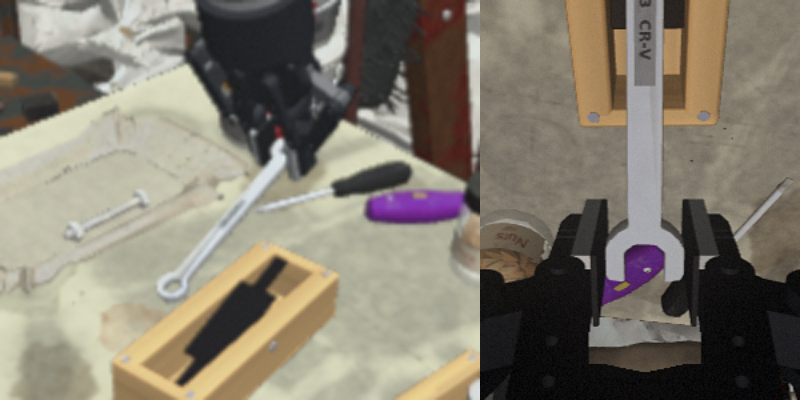

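The spanner is held squarely by its jaw end, and its tilt to the tool is kept. Now I'll work out the tray floor's edges.

```bash
python3 - <<'E'
from h import *
for n,cx,cy in [('near L',95,480),('near R',277,482),('mid L',110,300),('mid R',292,300),('far L',138,42),('far R',318,60),('bolt far',276,228),('bolt near',260,362)]:
  print(n,w('top1.png',(180+cx/4,110+cy/4),.012 if 'bolt' in n else .004).round(3))
E
```

```text
near L [0.428 0.381 0.004]
near R [0.439 0.278 0.004]
mid L [0.533 0.392 0.004]
mid R [0.546 0.286 0.004]
far L [0.695 0.405 0.004]
far R [0.696 0.294 0.004]
bolt far [0.586 0.3   0.012]
bolt near [0.505 0.297 0.012]
```

Emit:
carry_out --pt "5.6 20 0 -0.0134 0.0789 0 10" --pt "5.6 25.8 0 -0.0134 0.0789 0 10" --pt "5.6 25.8 0 -0.0134 0.0789 0 10" --pt "5.6 25.8 0 -0.0132 0.0788 0 10" --pt "5.6 25.8 -5 0 0 -0.0163 10" --pt "5.6 25.8 -10 0 0 -0.0163 10" --pt "5.6 25.8 -15 0 0 -0.0163 10" --pt "5.6 25.8 -15 0 0 -0.0163 10" --pt "5.6 25.8 -15 0 0 -0.0163 10" --pt "5.6 25.8 -15 0 0 -0.0163 10" --pt "0 6 -15 0 0 0 10" --pt "0 0 -15 0 0 0 10" --pt "0 0 0 0 0 0 10" --pt "0 0 0 0 0 0 10"

```text
clock: 7.4
eef_pos: [0.6135, 0.3481, 0.0705]
eef_rot: [-0.111, 3.129, -0.0]
ft_force: [0.8, 0.1, -0.3]
gripper_width: 0.0251
grasp_force: 59.1
```

```bash
python3 - <<'E'
from h import *
c=cap('wrist','wr5.png'); s=env.state(); print(s['eef_pos'],s['eef_rot'],s['ft_force'],s['gripper_width'])
cap('scene','scene5.png')
i=cv2.imread('pics/scene5.png')[110:220,180:350]; a=cv2.resize(i,(480,311),interpolation=cv2.INTER_CUBIC); a=cv2.copyMakeBorder(a,0,89,0,0,cv2.BORDER_CONSTANT)
b=cv2.imread('pics/wr5.png')[0:400,160:480]; 
cv2.imwrite('pics/m5.png',np.hstack([a,b]))
E
```

```text
[0.61449321 0.34826155 0.07217324] [-1.10166803e-01  3.12686590e+00  1.13781821e-03] [-0.8308948  -0.77545673 -0.90571553] 0.02489484061076022
```

View pics/m5.png

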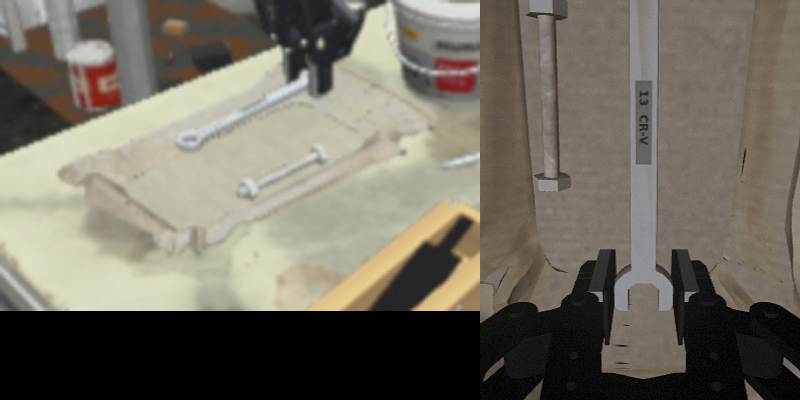

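The spanner lies level between the bolt (left in the wrist view) and the opposite rim. I'll check the far floor edge, seen at about pixel (225,265).

```bash
python3 - <<'E'
from h import *
for uv in [(225,265),(400,262),(425,150),(215,150),(230,184)]: print(uv,w('wr5.png',uv,.004).round(3))
E
```

```text
(225, 265) [0.64  0.291 0.004]
(400, 262) [0.631 0.393 0.004]
(425, 150) [0.564 0.397 0.004]
(215, 150) [0.572 0.287 0.004]
(230, 184) [0.59  0.295 0.004]
```

The far floor edge is near x = 0.635, so I'll shift 18 mm toward the robot and then lower.

Emit:
carry_out --pt "-9 0 0 0 0 0 10" --pt "-9 0 -4 0 0 0 10" --pt "0 0 -12 0 0 0 10" --pt "0 0 -10 0 0 0 10" --pt "0 0 -7 0 0 0 10" --pt "0 0 -3 0 0 0 10" --pt "0 0 -2 0 0 0 10" --pt "0 0 0 0 0 0 10" --pt "0 0 0 0 0 0 10"

```text
clock: 8.25
eef_pos: [0.5972, 0.3489, 0.0348]
eef_rot: [-0.11, 3.125, 0.002]
ft_force: [-0.6, 0.7, -1.5]
gripper_width: 0.025
grasp_force: 59.1
```

Emit:
carry_out --pt "0 0 -2 0 0 0 10" --pt "0 0 -2 0 0 0 10" --pt "0 0 -1 0 0 0 10" --pt "0 0 -1 0 0 0 10" --pt "0 0 0 0 0 0 10"

```text
clock: 8.67
eef_pos: [0.597, 0.349, 0.0292]
eef_rot: [-0.111, 3.125, 0.002]
ft_force: [-1.7, -1.3, 3.0]
gripper_width: 0.0248
grasp_force: 61.7
```

Emit:
carry_out --pt "0 0 -1 0 0 0 10" --pt "0 0 -1 0 0 0 10" --pt "0 0 0 0 0 0 10"

```text
clock: 8.92
eef_pos: [0.597, 0.349, 0.0291]
eef_rot: [-0.111, 3.125, 0.002]
ft_force: [-9.1, -4.2, 17.9]
gripper_width: 0.0252
grasp_force: 69.7
```

The fingertips are on the floor. I'll ease off 1.5 mm, release, rise and check.

Emit:
carry_out --pt "0 0 1.5 0 0 0 10" --pt "0 0 0 0 0 0 28" --pt "0 0 0 0 0 0 34" --pt "0 0 0 0 0 0 40" --pt "0 0 0 0 0 0 40" --pt "0 0 5 0 0 0 40" --pt "0 0 15 0 0 0 40" --pt "0 0 30 0 0 0 40" --pt "0 0 40 0 0 0 40" --pt "-30 0 40 0 0 0 40" --pt "-40 0 30 0 0 0 40" --pt "0 0 0 0 0 0 40" --pt "0 0 0 0 0 0 40"

```text
clock: 10.0
eef_pos: [0.5386, 0.3497, 0.1793]
eef_rot: [-0.112, 3.122, 0.004]
ft_force: [1.1, -0.8, 0.3]
gripper_width: 0.0397
grasp_force: 0.0
```

```bash
python3 - <<'E'
from h import *
cap('wrist','wr6.png'); cap('scene','scene6.png'); s=env.state(); print(s['clock'],s['eef_pos'],s['ft_force'],s['gripper_width'])
i=cv2.imread('pics/scene6.png')[110:280,180:480]; a=cv2.resize(i,(480,272),interpolation=cv2.INTER_CUBIC); a=cv2.copyMakeBorder(a,0,128,0,0,cv2.BORDER_CONSTANT)
b=cv2.imread('pics/wr6.png')[0:400,160:480]; 
cv2.imwrite('pics/m6.png',np.hstack([a,b]))
E
```

```text
10.1 [0.53867403 0.34880033 0.17575842] [ 0.0109773   0.05430284 -0.61006726] 0.03965135925805011
```

View pics/m6.png

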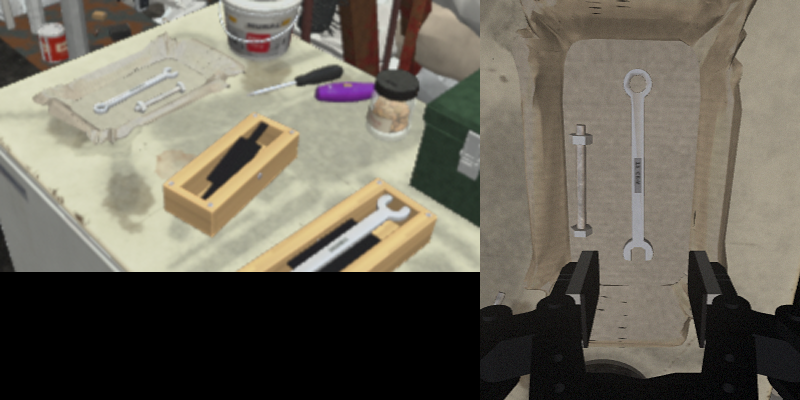

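The spanner lies flat on the tray floor beside the bolt, with its ring at (637,83) and jaw at (638,252) in the wrist view. The large spanner is still in its holder, and the gripper is clear.

```bash
python3 -c "
from rig import env
print(env.sign_off())"
```

```text
the job is handed in; nothing more can be done
None
```

The small spanner was tipped up, taken by its raised jaw end and laid flat on the tray floor beside the bolt. The large spanner stayed in its holder, and the job was handed in at about 10 s (no verdict was returned).

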